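# Put the slipstone away and click the toolbox organisers shut

## Robot

A 6-joint arm with a two-finger parallel gripper is mounted at the origin on the work surface. World frame = base frame: x ahead of the robot, y to its left, z up, the work surface at z = 0. Lengths are in mm, angles in rad, forces in N, time in s.
With the tool pointing down it reaches from about 300 to 775 mm from the base axis. Payload 14.6 kg.
Tool frame: the origin (TCP) lies between the finger pads; the fingertips stand manip.nose_length ahead of it and the grasp point (between the pads) lies 11 mm behind it (manip.nose_length is the distance from the TCP to the fingertips, in mm); z points along the fingers, y is the line along which they close (so a half turn about z gives the same grasp; the last joint's range is limited). The gripper opens to 94 mm and grips with 3 to 60 N. Pads are 16 mm wide; open, the fingers measure 119 mm over their backs; the gripper's body (75 mm by 177 mm) begins 78 mm behind the grasp point.
Start: joints at [-1.248, 0.3, 1.521, -0, 1.321, -0.067], TCP at [208.994, -508.734, 213.446] pointing down, gripper open.
Joint ranges: [-3.03, 3.03], [-0.79, 2.21], [0.23, 2.52], [-1.04, 4.18], [0, 3.07], [-2.55, 2.55]. Speed limits (rad/s): [2.22, 2.22, 2.57, 3.14, 3.14, 3.14].

## Interface

Orientations are given as [roll, pitch, yaw] about the fixed x, y, z axes, in that order (R = Rz(yaw) Ry(pitch) Rx(roll)).
In Python, from cell import manip, cams, job gives the robot as it stands.
- The arm moves only by the tool jog_arm, never from a script. Its argument "commands" is a list of rows, each an object of numbers: "dx", "dy", "dz": the shift along the tool's x, y, z each as a share of 40 mm, from -1 to 1; "ax", "ay", "az": the turn, a rotation vector about the tool's x, y, z each as a share of 10 degrees, from -1 to 1; "gripper": the closure, from 0 (fully open) to 1 (shut). A call has 1 to 10 rows; each row shifts and turns the commanded pose from where the row before left it, along the tool's axes as they then stand; what a row does not reach is not made up. A row lasts 1/8 s, in which the tool goes at most 62.5 mm and 10.7 degrees, less where a joint would pass 70% of its speed; a pose out of reach is approached as far as the arm can. A call with a number of a shift or a turn outside -1 to 1 is refused whole. A call with a gripper value outside its range is refused whole. The fingers move at their own pace and stop on an object; "squeeze" is the grip in N (left out, the last holds). Time passes only in rows, so rows that do not move let the fingers close. It gives the time, the measured TCP pose, the force, the opening and the grip force at its end, in the units of the state.
- manip.read_state(): the state, without advancing time (a new reading comes with each control period).
- cams.camera(name): name is "scene" or "top" or "wrist"; returns a dict with "image" (384x512x3 uint8, red, green, blue), "fx", "fy", "cx", "cy" (pixels), "dist_coeffs" ([k1, k2, p1, p2, k3] as OpenCV has them; the pictures are not rectified), "world_to_cam" (4x4, takes a point from world to camera coordinates). Camera axes: x right, y down, z forward; pixel columns grow to the right and rows downward; lengths in mm; the calibration is good to about 2 mm. A picture is of the moment at which its call begins. There is no depth.
- job.sign_off(): hands the job in; it is judged then, once.
The state is a dict: "clock": time; "joints": joint angles; "qd": joint speeds; "effort": joint torques, N m; "eef_pos": TCP position; "eef_rot": TCP orientation; "wrist_force": force on the tool from outside, world axes, zero at the start; "moment": the same for the moment, N m; "finger_gap": finger opening in mm; "finger_force": force on a finger pad.
Only numpy, scipy, OpenCV 4.12 (cv2) and the standard library are available. Lean on these libraries where they do the work, as an engineer would, in place of code of your own. Each camera call takes 0.05 s, during which the arm holds its last target. There are 200 camera calls.

## Task

Tidy the carver's toolbox for carrying: lay the slipstone flat in the undivided organiser bay in the top of the toolbox (set it down, do not drop it), then swing both clear organiser lids down and press each until its catch clicks and holds it fully shut. Leave the other things on the bench where they are.

Things in the scene. Friction and masses are not known exactly. Their poses are not given: they have to be found in the camera images.
- toolbox: Plastic hand toolbox fixed on the bench, black below, grey above: 380 mm long (its y), 190 mm wide (its x), top deck 165 mm high. Origin: centre of its underside, z up. A lidded organiser bay is sunk in each end of its top: undivided at +y, split into six full pockets of fittings at -y (only its lid needs closing). A folded carry handle lies between them along y, its top 169 mm high.
- bay (a point): Centre of the inner floor of the undivided bay, toolbox axes; 123 mm above the bench. The bay is 104 mm along toolbox y, 150 mm along toolbox x and 42 mm deep to the deck.
- lid_plain (a joint): Hinge angle (rad) of the lid over the undivided bay: 0 shut on the deck, 1.57 upright, stop at 1.85 leaning over the handle. Stiff hinge: the lid stays where it is left. At about 0.1 a bead under its outer edge meets a springy tongue on the box's end; about 12 N down on the outer edge pushes it past, it snaps to 0 and is held. Not clicked, it rests at 0.05 to 0.1.
- lid_divided (a joint): The same for the lid over the six-pocket (-y) bay.
- lid_plain_hinge (a point): Middle of lid_plain's hinge line, at toolbox (0, 70, 167.5) mm; the line runs along toolbox x, on the handle side of the bay. Lid: grey frame with clear pane, 160 mm along the hinge, 117 mm from hinge to outer edge, 5 mm thick, mid-plane through the hinge line; shut, it reaches to the box's +y end. A 50 mm wide thumb tab juts 15 mm farther at the middle of the outer edge.
- lid_divided_hinge (a point): Middle of the hinge line of lid_divided: at toolbox (0, -70, 167.5) mm; same lid, reaching towards the -y end when shut.
- lid_plain_press (a point): Point on the outer face (the upper face when shut) of lid_plain, 105 mm from the hinge line in the middle of the outer edge: the place to press; it moves with the lid. 170 mm above the bench when shut.
- lid_divided_press (a point): The same point on lid_divided.
- slipstone: Grey sharpening slipstone, a flat bar 100 mm long (its x), 40 mm wide (its y), 16 mm thick (its z), one long edge rounded, 0.11 to 0.22 kg, lying loose on the bench to one side of the toolbox. Origin: centre of its underside.
- slipstone_center (a point): Centre of the slipstone, 8 mm above its underside.
- offcut: Bystander: wooden block with a dark end, 110 x 60 x 45 mm, on the bench on the other side of the toolbox from the slipstone. Origin: centre of its underside.
- mallet: Bystander: round wooden carver's mallet lying on the bench beyond the toolbox, head 82 mm across and 105 mm long (along its +y), handle 125 mm (along -y). Origin: on the bench below the joint of head and handle.
- glue: Bystander: white glue bottle, 60 mm across, 150 mm tall, standing at the right (-y) of the toolbox. Origin: centre of its underside.
- gouge: Bystander: carving gouge lying on the bench beyond the toolbox, 230 mm long along its x, wooden handle at -x. Origin: on the bench about mid-length.
Things that resemble listed ones, but are neither listed nor needed, are in the scene too. Leave any purple or red look-alike of the slipstone alone.

How it is judged (in metres and radians):
On the way, in this order (a step that is already met when the one before it is completed fails the run):
1. the slipstone lies flat in the undivided bay, let go (x of slipstone_center in the frame of bay between -0.06 and 0.06 m and y of slipstone_center in the frame of bay between -0.04 and 0.04 m and z of slipstone_center in the frame of bay between 0 and 0.013 m and contact force between the fingers and slipstone below 0.1 N), for 0.2 s.
2. both lids have clicked shut (value of joint each of lid_plain, lid_divided below 0.04 rad), for 0.2 s.
At the end, for the whole second after the job is handed in: Both organiser lids are clicked shut (hinge angle under 0.04 rad) and the slipstone lies at rest, flat on the floor of the undivided bay (its centre less than 13 mm above the floor and within the bay's walls) (all of step 2 and x of slipstone_center in the frame of bay between -0.06 and 0.06 m and y of slipstone_center in the frame of bay between -0.04 and 0.04 m and z of slipstone_center in the frame of bay between 0 and 0.013 m and linear speed of slipstone below 0.02 m/s); the robot touches nothing.
It fails at once if the slipstone is dropped or thrown (moves faster than 0.7 m/s while the fingers do not hold it, a fall of about 25 mm) (linear speed of slipstone above 0.7 m/s and contact force between the fingers and slipstone below 0.1 N).
It fails at once if another thing on the bench is moved more than 25 mm (distance of any of offcut, mallet, glue, gouge from where it was at the start of the episode above 0.025 m).
It also fails if it takes over 72 s, if anything falls off the work surface, if the arm or the gripper's body presses on something with over 40 N, if the wrist force passes 120 N, or if a joint passes its speed limit or range.

## Working session

There is one attempt and no reset: what is moved stays moved. The work goes in short steps, Python scripts to look and compute and a tool call to move; the robot and the scene stay as the last step left them, time stands still between calls to the robot, and variables do not carry over. Pictures are saved under pics/ and viewed, at most 10 in all, crops included, and the job is handed in when it is done.

Besides the shell and the picture viewer there is one more tool, called after "Call:" as name(argument=value, ...), one argument or row to a line, values as JSON. jog_arm: Moves the arm, as the interface text tells. Shift numbers are shares of 40 mm and turn numbers shares of 10 degrees, none past 1 either way. Its arguments: {"type":"object","properties":{"commands":{"type":"array"},"squeeze":{"type":"number"}},"required":["commands"]}

```bash
mkdir -p pics; cat > h.py <<'E'
import numpy as np, cv2
from cell import manip, cams, job
from scipy.spatial.transform import Rotation as R
def ray(c,uv):
    K=np.array([[c['fx'],0,c['cx']],[0,c['fy'],c['cy']],[0,0,1]]);d=np.array(c['dist_coeffs'],float)
    p=cv2.undistortPoints(np.array([[uv]],float),K,d)[0,0]
    T=np.array(c['world_to_cam']);Rt=T[:3,:3].T
    v=Rt@np.array([p[0],p[1],1.]);return -Rt@T[:3,3],v/np.linalg.norm(v)
def atz(c,uv,z):
    o,v=ray(c,uv);return o+v*(z-o[2])/v[2]
def tri(rs):
    A=sum(np.eye(3)-np.outer(v,v) for o,v in rs);b=sum((np.eye(3)-np.outer(v,v))@o for o,v in rs)
    x=np.linalg.solve(A,b);return x,[round(float(np.linalg.norm((np.eye(3)-np.outer(v,v))@(x-o))),1) for o,v in rs]
def proj(c,P):
    K=np.array([[c['fx'],0,c['cx']],[0,c['fy'],c['cy']],[0,0,1]]);T=np.array(c['world_to_cam'])
    return cv2.projectPoints(np.array(P,float).reshape(-1,3),cv2.Rodrigues(T[:3,:3])[0],T[:3,3],K,np.array(c['dist_coeffs'],float))[0][:,0]
def save(c,n,s=1.5,box=None):
    im=c['image'][:,:,::-1]
    if box: im=im[box[1]:box[3],box[0]:box[2]]
    cv2.imwrite('pics/'+n,cv2.resize(im,None,fx=s,fy=s,interpolation=cv2.INTER_CUBIC))
E
python3 - <<'E'
from h import *
import pickle
D={n:cams.camera(n) for n in('scene','top','wrist')}
pickle.dump(D,open('d0.pkl','wb'))
for n in('scene','top'): save(D[n],n+'0.png')
for n in D: print(n,ray(D[n],(256,192)))
print(manip.nose_length, manip.read_state())
E
```

```text
scene (array([1167.33024876,  573.29491845, 1282.31048128]), array([-0.45027757, -0.36733824, -0.81382598]))
top (array([ 326.18766207,   12.03916216, 1517.20845972]), array([ 0.16487377, -0.014842  , -0.986203  ]))
wrist (array([ 282.45165721, -478.20381312,  383.79287201]), array([-0.24445544, -0.09737353, -0.964759  ]))
8.0 {'clock': 0.15, 'joints': array([-1.24759217e+00,  3.00332027e-01,  1.52141478e+00, -1.13781515e-05,
        1.32070869e+00, -6.65963458e-02]), 'qd': array([ 0.00118104, -0.00228897, -0.00213819, -0.00178134,  0.00084324,
       -0.00021761]), 'effort': array([-8.57941268e-05, -5.31957114e+01, -3.52822387e+01,  7.07937428e-02,
        2.35653785e-02, -7.49969013e-05]), 'eef_pos': array([ 208.93919054, -508.56577118,  213.03296918]), 'eef_rot': array([-3.14073098e+00, -4.64228874e-05,  3.89803302e-01]), 'wrist_force': array([0.15611743, 0.35075974, 0.22410196]), 'moment': array([ 0.03284513, -0.06475695,  0.019335  ]), 'finger_force': 0.0, 'finger_gap': 94.16203092662289}
```

View pics/scene0.png

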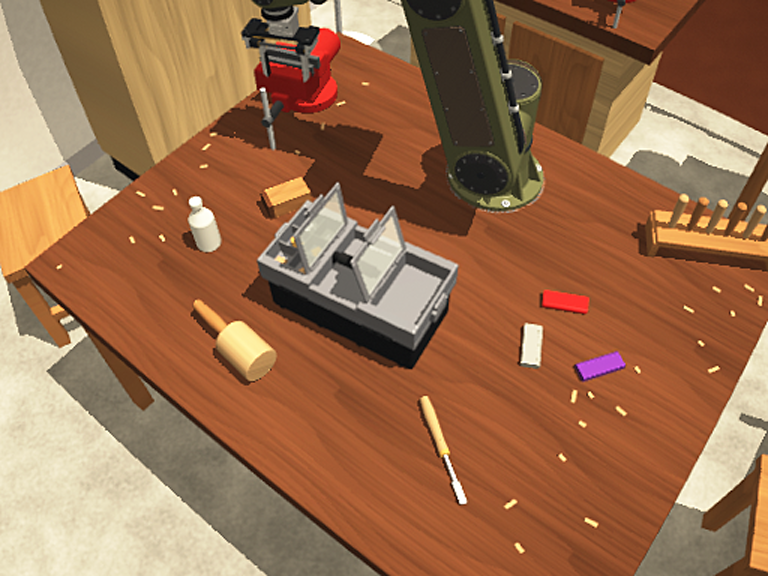

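View pics/top0.png

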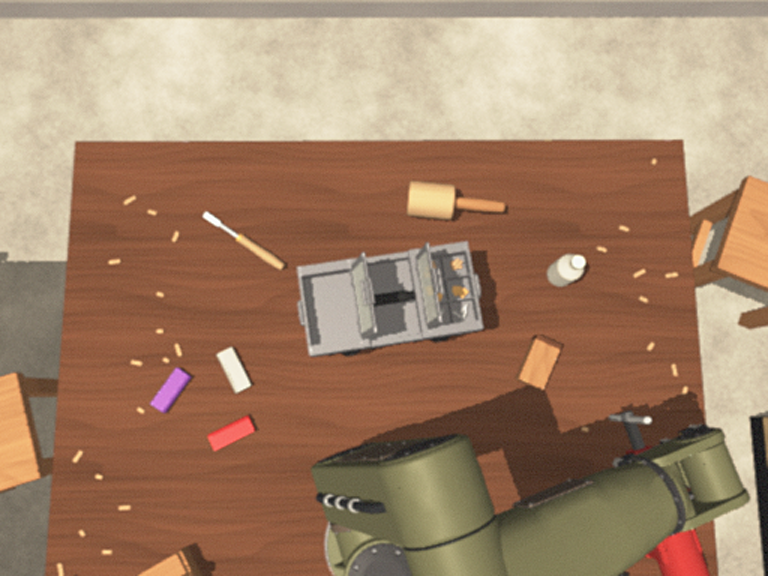

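The bars that could be taken for the slipstone (top view, display pixels) are grey-white at (233,370), purple at (171,390) and red at (232,433). I choose the grey-white one. In the scene view it is at (532,345), and the toolbox is at (355,285) with both lids upright.

```bash
python3 - <<'E'
from h import *
import pickle
D=pickle.load(open('d0.pkl','rb'))
t,s=D['top'],D['scene']
a=cv2.resize(t['image'][140:280,130:340],None,fx=3.8,fy=3.8,interpolation=cv2.INTER_CUBIC)
cv2.imwrite('pics/c1.png',a[:,:,::-1])
save(s,'c2.png',3.2,(165,110,405,285))
for n,c,(x0,y0,x1,y1) in(('top',t,(140,225,172,268)),('scene',s,(335,205,375,250))):
    im=c['image'][y0:y1,x0:x1].astype(int)
    m=((im.max(2)-im.min(2)<45)&(im.mean(2)>110)).astype(np.uint8)
    k=cv2.findContours(m,0,2)[0];k=max(k,key=cv2.contourArea)
    r=cv2.minAreaRect(k);M=cv2.moments(m,True)
    cen=(M['m10']/M['m00']+x0,M['m01']/M['m00']+y0)
    b=cv2.boxPoints(r)+[x0,y0]
    print(n,cen,m.sum(),b.tolist());print(atz(c,cen,14),[atz(c,q,16)[:2].round(0).tolist() for q in b])
    globals()[n]=ray(c,cen)
print(tri([top,scene]))
E
```

```text
top (156.03892215568862, 246.36526946107784) 334 [[143.80000257492065, 235.60000133514404], [154.2000026702881, 230.4000005722046], [167.39999961853027, 256.79999923706055], [157.0, 262.0]]
[388.56174564 335.85368795  14.        ] [[426.0, 379.0], [444.0, 343.0], [353.0, 295.0], [335.0, 331.0]]
scene (354.0586319218241, 229.28664495114006) 307 [[346.735408782959, 243.23345947265625], [348.4630355834961, 215.59143924713135], [360.7276268005371, 216.35797882080078], [359.0, 244.0]]
[389.72364259 340.02038147  14.        ] [[449.0, 349.0], [357.0, 299.0], [336.0, 332.0], [428.0, 381.0]]
(array([387.99953904, 338.05081918,   9.73296367]), [1.5, 1.5])
```

View pics/c1.png

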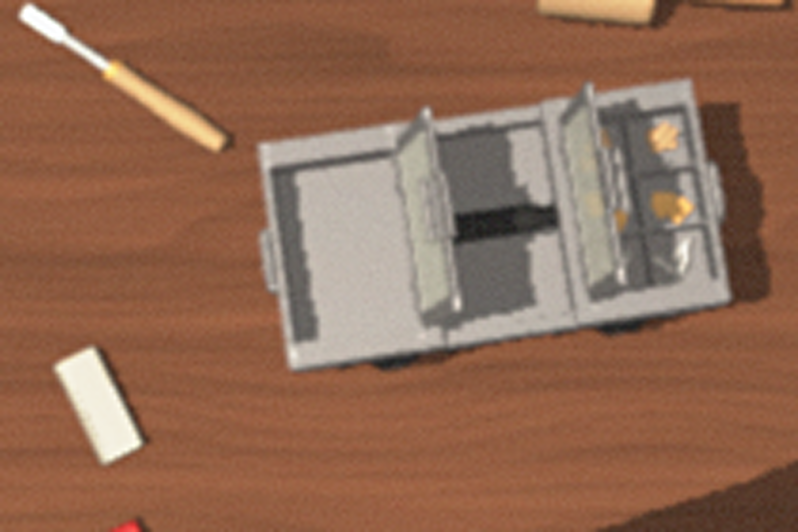

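View pics/c2.png

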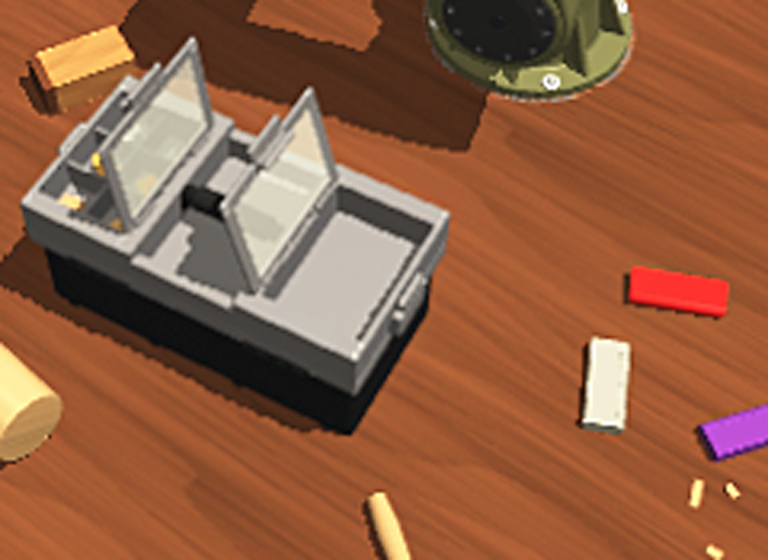

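The grey bar is a plain pale-grey block (crop 1 at (100,405)) and matches 100x40. The toolbox deck corners in crop 1 are (258,145), (690,82), (730,300) and (293,370). In crop 2 they are (357,352), (24,203), (133,75) and (448,213).

```bash
python3 - <<'E'
from h import *
import pickle
from scipy.optimize import least_squares
D=pickle.load(open('d0.pkl','rb'))
t,s=D['top'],D['scene']
T=np.array([(258,145),(690,82),(730,300),(293,370)])/3.8+[130,140]
S=np.array([(357,352),(24,203),(133,75),(448,213)])/3.2+[165,110]
for a,b in zip(T,S): x,e=tri([ray(t,a),ray(s,b)]);print(x.round(0),e)
L=np.array([(95,190),(95,-190),(-95,-190),(-95,190)],float)
def P(p,L,z): return np.c_[L@np.array([[np.cos(p[2]),np.sin(p[2])],[-np.sin(p[2]),np.cos(p[2])]])+p[:2],np.full(len(L),z)]
f=lambda p:np.r_[(proj(t,P(p,L,165))-T).ravel(),(proj(s,P(p,L,165))-S).ravel()]
r=least_squares(f,[500,50,.15]);p=r.x;print(p,r.fun.round(1))
ft=lambda p:f(p)[:8]; print('top only',least_squares(ft,p).x)
fs=lambda p:f(p)[8:]; print('scene only',least_squares(fs,p).x)
B=lambda x,y,z:P(p,np.array([[x,y]],float),z)[0].round(1)
print('bay',B(0,129,123),'hp',B(0,70,167.5),'hd',B(0,-70,167.5),'press',B(0,175,170),B(0,-175,170))
# lid top edge angles: in top crop, tab end mid & scene
cp=lambda q:np.array(q)/3.8+[130,140]; cs=lambda q:np.array(q)/3.2+[165,110]
def inv(x): c,s_=np.cos(p[2]),np.sin(p[2]);d=x[:2]-p[:2];return np.round([c*d[0]+s_*d[1],-s_*d[0]+c*d[1],x[2]],0)
for n,a,b in(('plain +x',(427,110),(311,90)),('div +x',(588,86),(193,40))): pass
# top corners of lids: in top view +x corner upper; in scene: right upper corner is -x corner
for n,a,b in(('plain -x top',(457,308),(311,92)),('div -x top',(620,285),(193,42)),('plain +x top',(427,110),(228,207)),('div +x top',(588,86),(106,160))):
    x,e=tri([ray(t,cp(a)),ray(s,cs(b))]);print(n,inv(x),e)
E
```

```text
[595. 177. 172.] [1.7, 1.7]
[ 650. -185.  159.] [3.4, 3.4]
[ 463. -212.  162.] [4.9, 4.9]
[409. 147. 158.] [1.7, 1.7]
[ 5.29374570e+02 -1.84377594e+01  1.47176760e-01] [-2.2  0.7  1.6 -0.2  1.5  0.7 -3.4  0.6  1.1  2.6 -3.3 -2.1 -3.5 -1.8
  2.1 -0.5]
top only [ 5.30961292e+02 -2.05035976e+01  1.51442430e-01]
scene only [ 5.27966299e+02 -1.64591113e+01  1.42125028e-01]
bay [510.5 109.2 123. ] hp [519.1  50.8 167.5] hd [539.6 -87.7 167.5] press [503.7 154.7 170. ] [ 555.  -191.5  170. ]
plain -x top [-76.  42. 273.] [2.0, 2.0]
div -x top [-77. -84. 274.] [0.7, 0.7]
plain +x top [ 78.  44. 276.] [4.2, 4.2]
div +x top [ 80. -83. 267.] [4.4, 4.4]
```

Call:
jog_arm(
  commands=[
    {"dx": 0.3, "dy": -0.4},
    {"dx": 0.64, "dy": -0.84},
    {"dx": 0.64, "dy": -0.84},
    {"dx": 0.64, "dy": -0.84},
    {"dx": 0.64, "dy": -0.84},
    {"dx": 0.64, "dy": -0.84},
    {"dx": 0.64, "dy": -0.84},
    {"dx": 0.64, "dy": -0.84},
    {"dx": 0.64, "dy": -0.84},
    {"dx": 0.64, "dy": -0.84},
  ],
)

```text
schema error: expected keys dx, dy, dz, ax, ay, az, gripper
```

Call:
jog_arm(
  commands=[
    {"dx": 0.6, "dy": -0.95},
    {"dx": 0.6, "dy": -0.95},
    {"dx": 0.6, "dy": -0.95},
    {"dx": 0.6, "dy": -0.95},
    {"dx": 0.6, "dy": -0.95},
    {"dx": 0.6, "dy": -0.95},
    {"dx": 0.6, "dy": -0.95},
    {"dx": 0.6, "dy": -0.95},
    {"dx": 0.5, "dy": -0.95},
    {"dx": 0.5, "dy": -0.95, "az": -0.55},
  ],
)

```text
schema error: expected keys dx, dy, dz, ax, ay, az, gripper
```

```bash
cat >> h.py <<'E'
def inv(x,p=(529.4,-18.4,.147)):
    c,s=np.cos(p[2]),np.sin(p[2]);d=np.array(x[:2])-p[:2];return np.array([c*d[0]+s*d[1],-s*d[0]+c*d[1],x[2]])
def go(P,rpy):
    s=manip.read_state();A=R.from_euler('xyz',s['eef_rot']);d=A.inv().apply(np.array(P)-s['eef_pos'])
    w=(A.inv()*R.from_euler('xyz',rpy)).as_rotvec(degrees=True)
    print('t',s['clock'],'pos',s['eef_pos'].round(1),'rot',s['eef_rot'].round(3),'gap',round(s['finger_gap'],1),'F',s['wrist_force'].round(1));print('shift/40',(d/40).round(2),'turn/10',(w/10).round(2))
E
python3 - <<'E'
from h import *
import pickle
D=pickle.load(open('d0.pkl','rb'))
c=cams.camera('wrist');save(c,'w1.png')
print(proj(c,[[388,338,10]]))
go((388,338,60),(np.pi,0,.483))
E
```

```text
[[13.94235023 26.76840042]]
t 0.2 pos [ 209.  -508.6  213.1] rot [-3.141 -0.     0.39 ] gap 93.8 F [ 0.1  0.4 -0.3]
shift/40 [ 12.18 -17.87   3.84] turn/10 [-0.   -0.   -0.53]
```

View pics/w1.png

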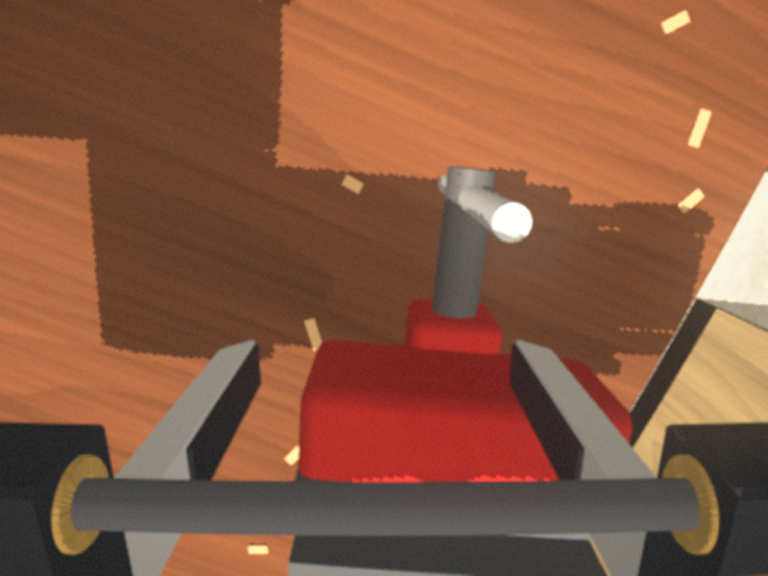

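The move was refused because every key is required. The wrist picture shows the red vise below the gripper, with its post at (470,240) ahead, so I go up first.

Call:
jog_arm(
  commands=[
    {"dx": 0, "dy": 0, "dz": -0.5, "ax": 0, "ay": 0, "az": 0, "gripper": 0},
    {"dx": 0, "dy": 0, "dz": -1, "ax": 0, "ay": 0, "az": 0, "gripper": 0},
    {"dx": 0, "dy": -0.4, "dz": -0.8, "ax": 0, "ay": 0, "az": 0, "gripper": 0},
    {"dx": 0.64, "dy": -0.84, "dz": 0, "ax": 0, "ay": 0, "az": 0, "gripper": 0},
    {"dx": 0.64, "dy": -0.84, "dz": 0, "ax": 0, "ay": 0, "az": 0, "gripper": 0},
    {"dx": 0.64, "dy": -0.84, "dz": 0, "ax": 0, "ay": 0, "az": 0, "gripper": 0},
    {"dx": 0.64, "dy": -0.84, "dz": 0, "ax": 0, "ay": 0, "az": 0, "gripper": 0},
    {"dx": 0.64, "dy": -0.84, "dz": 0, "ax": 0, "ay": 0, "az": 0, "gripper": 0},
    {"dx": 0.64, "dy": -0.84, "dz": 0, "ax": 0, "ay": 0, "az": 0, "gripper": 0},
    {"dx": 0.64, "dy": -0.84, "dz": 0, "ax": 0, "ay": 0, "az": 0, "gripper": 0},
  ],
)

```text
clock: 1.45
eef_pos: [279.3, -206.9, 305.4]
eef_rot: [3.141, -0.0, 0.389]
wrist_force: [0.2, -0.2, 0.6]
finger_gap: 93.9
finger_force: 0.0
```

Call:
jog_arm(
  commands=[
    {"dx": 0.64, "dy": -0.84, "dz": 0, "ax": 0, "ay": 0, "az": 0, "gripper": 0},
    {"dx": 0.64, "dy": -0.84, "dz": 0, "ax": 0, "ay": 0, "az": 0, "gripper": 0},
    {"dx": 0.6, "dy": -0.95, "dz": 0, "ax": 0, "ay": 0, "az": 0, "gripper": 0},
    {"dx": 0.6, "dy": -0.95, "dz": 0, "ax": 0, "ay": 0, "az": 0, "gripper": 0},
    {"dx": 0.6, "dy": -0.95, "dz": 0, "ax": 0, "ay": 0, "az": 0, "gripper": 0},
    {"dx": 0.6, "dy": -0.95, "dz": 0, "ax": 0, "ay": 0, "az": 0, "gripper": 0},
    {"dx": 0.6, "dy": -0.95, "dz": 0, "ax": 0, "ay": 0, "az": 0, "gripper": 0},
    {"dx": 0.6, "dy": -0.95, "dz": 0, "ax": 0, "ay": 0, "az": 0, "gripper": 0},
    {"dx": 0.6, "dy": -0.95, "dz": 0, "ax": 0, "ay": 0, "az": 0, "gripper": 0},
    {"dx": 0.6, "dy": -0.95, "dz": 0, "ax": 0, "ay": 0, "az": -0.5, "gripper": 0},
  ],
)

```text
clock: 2.7
eef_pos: [363.1, 229.1, 305.4]
eef_rot: [3.142, -0.0, 0.479]
wrist_force: [0.3, -1.3, -0.0]
finger_gap: 93.9
finger_force: 0.0
```

```bash
python3 - <<'E'
from h import *
go((370,330,170),(np.pi,0,.483))
E
```

```text
t 2.7 pos [363.1 229.1 305.4] rot [ 3.142 -0.     0.479] gap 93.9 F [ 0.3 -1.3 -0. ]
shift/40 [ 1.31 -2.16  3.39] turn/10 [ 0.   -0.   -0.02]
```

Call:
jog_arm(
  commands=[
    {"dx": 0.4, "dy": -0.7, "dz": 0.8, "ax": 0, "ay": 0, "az": 0, "gripper": 0},
    {"dx": 0.4, "dy": -0.7, "dz": 0.8, "ax": 0, "ay": 0, "az": 0, "gripper": 0},
    {"dx": 0.5, "dy": -0.75, "dz": 0.9, "ax": 0, "ay": 0, "az": 0, "gripper": 0},
    {"dx": 0, "dy": 0, "dz": 0, "ax": 0, "ay": 0, "az": 0, "gripper": 0},
  ],
)

```text
clock: 3.2
eef_pos: [368.8, 328.4, 202.6]
eef_rot: [3.141, 0.005, 0.479]
wrist_force: [-0.7, 0.6, 0.6]
finger_gap: 94.0
finger_force: 0.0
```

```bash
python3 - <<'E'
from h import *
c=cams.camera('wrist');save(c,'w2.png')
im=c['image'].astype(int)
u,v=proj(c,[[388,338,10]])[0].astype(int);print(u,v,im[v,u])
m=((im.max(2)-im.min(2)<45)&(im.mean(2)>120)).astype(np.uint8)
n,l,st,ce=cv2.connectedComponentsWithStats(m)
for i in range(1,n):
    if st[i,4]>800: 
        k=cv2.findContours((l==i).astype(np.uint8),0,2)[0][0];b=cv2.boxPoints(cv2.minAreaRect(k))
        print(st[i],ce[i],b.round(0).tolist());Q=np.array([atz(c,q,16)[:2] for q in b]);print(Q.round(1).tolist(),Q.mean(0),atz(c,ce[i],15))
        e=Q-np.roll(Q,1,0);print(np.linalg.norm(e,axis=1),np.degrees(np.arctan2(e[:,1],e[:,0])))
go((388,338,60),(np.pi,0,.483))
E
```

```text
256 153 [234 225 196]
[ 235  102   39   95 3446] [254.03279164 148.34445734] [[235.0, 102.0], [273.0, 102.0], [273.0, 196.0], [235.0, 196.0]]
[[425.1, 382.0], [442.6, 348.2], [356.1, 302.0], [337.3, 338.3]] [390.29066789 342.64534049] [392.25390159 343.62244204  15.        ]
[98.04993376 38.0587241  98.04049331 40.83095343] [  26.4769947   -62.62475602 -151.90291939  117.38250113]
[  53  338  146   16 1460] [129.23972603 345.13424658] [[53.0, 351.0], [53.0, 338.0], [198.0, 341.0], [198.0, 354.0]]
[[43.6, 455.1], [63.3, 460.4], [148.2, 295.9], [130.3, 288.2]] [ 96.36158143 374.88741016] [100.4004042  369.91431399  15.        ]
[188.04898175  20.39459667 185.13972586  19.49304399] [ 117.45272452   15.06112925  -62.6963451  -156.86222671]
t 3.25 pos [369.4 327.9 204.5] rot [3.141e+00 3.000e-03 4.780e-01] gap 93.6 F [-0.1 -0.   0.1]
shift/40 [ 0.54 -0.01  3.61] turn/10 [ 0.    0.01 -0.03]
```

View pics/w2.png

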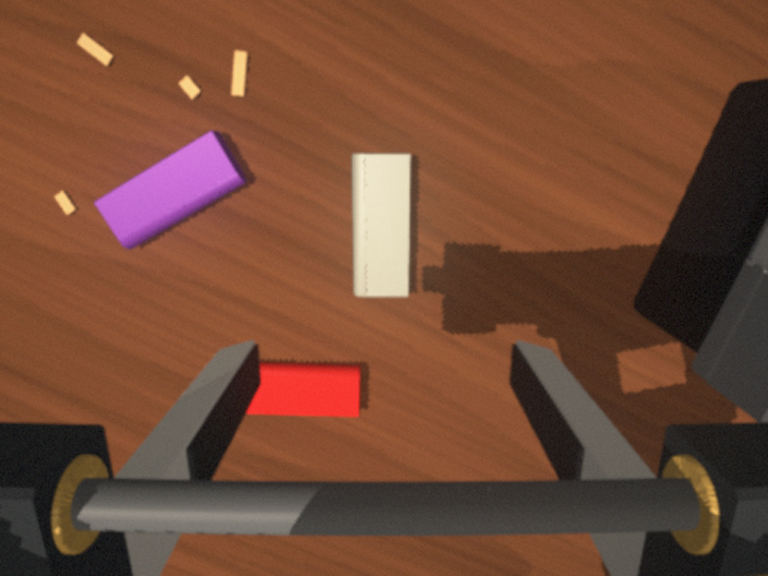

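The stone is the pale bar at (381,225), centred between the finger tracks and parallel to them. The red bar (305,390) and the purple bar (170,190) are clear of the finger landing spots.

Call:
jog_arm(
  commands=[
    {"dx": 0.31, "dy": -0.05, "dz": 0.6, "ax": 0, "ay": 0, "az": 0, "gripper": 0},
    {"dx": 0.3, "dy": 0, "dz": 0.9, "ax": 0, "ay": 0, "az": 0, "gripper": 0},
    {"dx": 0, "dy": 0, "dz": 0.9, "ax": 0, "ay": 0, "az": 0, "gripper": 0},
    {"dx": 0, "dy": 0, "dz": 0.9, "ax": 0, "ay": 0, "az": 0, "gripper": 0},
    {"dx": 0, "dy": 0, "dz": 0.8, "ax": 0, "ay": 0, "az": 0, "gripper": 0},
    {"dx": 0, "dy": 0, "dz": 0.4, "ax": 0, "ay": 0, "az": 0, "gripper": 0},
    {"dx": 0, "dy": 0, "dz": 0, "ax": 0, "ay": 0, "az": 0, "gripper": 0},
  ],
)

```text
clock: 4.12
eef_pos: [391.0, 340.5, 25.9]
eef_rot: [3.142, 0.0, 0.477]
wrist_force: [-0.9, -0.5, -0.1]
finger_gap: 93.9
finger_force: 0.0
```

Call:
jog_arm(
  commands=[
    {"dx": 0, "dy": 0, "dz": 0.2, "ax": 0, "ay": 0, "az": 0, "gripper": 0},
    {"dx": 0, "dy": 0, "dz": 0.17, "ax": 0, "ay": 0, "az": 0, "gripper": 0.3},
    {"dx": 0, "dy": 0, "dz": 0, "ax": 0, "ay": 0, "az": 0, "gripper": 0.5},
    {"dx": 0, "dy": 0, "dz": 0, "ax": 0, "ay": 0, "az": 0, "gripper": 0.7},
    {"dx": 0, "dy": 0, "dz": 0, "ax": 0, "ay": 0, "az": 0, "gripper": 0.8},
    {"dx": 0, "dy": 0, "dz": 0, "ax": 0, "ay": 0, "az": 0, "gripper": 0.8},
  ],
  squeeze=25,
)

```text
clock: 4.88
eef_pos: [390.7, 340.8, 10.8]
eef_rot: [-3.142, -0.0, 0.477]
wrist_force: [0.5, 0.6, 0.4]
finger_gap: 47.3
finger_force: 0.0
```

Call:
jog_arm(
  commands=[
    {"dx": 0, "dy": 0, "dz": 0, "ax": 0, "ay": 0, "az": 0, "gripper": 0.8},
    {"dx": 0, "dy": 0, "dz": 0, "ax": 0, "ay": 0, "az": 0, "gripper": 0.8},
    {"dx": 0, "dy": 0, "dz": 0, "ax": 0, "ay": 0, "az": 0, "gripper": 0.8},
  ],
)

```text
clock: 5.25
eef_pos: [390.7, 340.8, 10.7]
eef_rot: [-3.142, -0.0, 0.477]
wrist_force: [-0.9, 0.5, 2.1]
finger_gap: 39.3
finger_force: 25.0
```

Call:
jog_arm(
  commands=[
    {"dx": 0, "dy": 0, "dz": -0.3, "ax": 0, "ay": 0, "az": 0, "gripper": 0.8},
    {"dx": 0, "dy": 0, "dz": -0.6, "ax": 0, "ay": 0, "az": 0, "gripper": 0.8},
    {"dx": 0, "dy": 0, "dz": -0.9, "ax": 0, "ay": 0, "az": 0, "gripper": 0.8},
    {"dx": 0, "dy": 0, "dz": -1, "ax": 0, "ay": 0, "az": 0, "gripper": 0.8},
    {"dx": 0, "dy": 0, "dz": -1, "ax": 0, "ay": 0, "az": 0, "gripper": 0.8},
    {"dx": 0, "dy": 0, "dz": -1, "ax": 0, "ay": 0, "az": 0, "gripper": 0.8},
    {"dx": 0, "dy": 0, "dz": -1, "ax": 0, "ay": 0, "az": 0.6, "gripper": 0.8},
    {"dx": 0, "dy": 0, "dz": -0.5, "ax": 0, "ay": 0, "az": 0.7, "gripper": 0.8},
    {"dx": 0, "dy": 0, "dz": 0, "ax": 0, "ay": 0, "az": 0.6, "gripper": 0.8},
    {"dx": 0, "dy": 0, "dz": 0, "ax": 0, "ay": 0, "az": 0, "gripper": 0.8},
  ],
)

```text
clock: 6.5
eef_pos: [390.5, 340.6, 263.1]
eef_rot: [-3.142, -0.0, 0.146]
wrist_force: [-0.5, -0.3, -1.8]
finger_gap: 39.7
finger_force: 25.0
```

```bash
python3 - <<'E'
from h import *
t=cams.camera('top');s=cams.camera('scene');a=t['image'][110:310,110:350];b=s['image'][90:290,165:405]
im=np.vstack([cv2.resize(a,None,fx=1.45,fy=1.45),])
im=np.hstack([cv2.resize(x,None,fx=1.66,fy=2*0.83) for x in (a,b)])
cv2.imwrite('pics/g1.png',im[:,:,::-1])
# target pose: tilt 16deg, tool-up leans to toolbox +y
psi=.147;phi=np.radians(16)
base=R.from_euler('xyz',[np.pi,0,psi]);ax=np.array([np.cos(psi),np.sin(psi),0])
rot=R.from_rotvec(-ax*phi)*base
print('approach toolbox', inv(np.r_[np.array([529.4,-18.4])+rot.apply([0,0,1])[:2],0]),rot.apply([0,0,1]),rot.as_euler('xyz'))
c,s_=np.cos(psi),np.sin(psi)
def W(x,y,z): return np.array([529.4+c*x-s_*y,-18.4+s_*x+c*y,z])
for z in (215,134): 
  go(W(0,127,z),rot.as_euler('xyz'));print(W(0,127,z))
E
```

```text
approach toolbox [-1.30867539e-14 -2.75637356e-01  0.00000000e+00] [ 0.04037292 -0.27266459 -0.9612617 ] [2.86233997 0.         0.147     ]
t 6.6 pos [390.5 340.6 262.7] rot [3.141 0.    0.148] gap 39.6 F [-1.   0.2 -2.5]
shift/40 [2.12 6.21 1.19] turn/10 [-1.6   0.    0.01]
[510.7981638  107.23029766 215.        ]
t 6.6 pos [390.5 340.6 262.7] rot [3.141 0.    0.148] gap 39.6 F [-1.   0.2 -2.5]
shift/40 [2.12 6.21 3.22] turn/10 [-1.6   0.    0.01]
[510.7981638  107.23029766 134.        ]
```

View pics/g1.png

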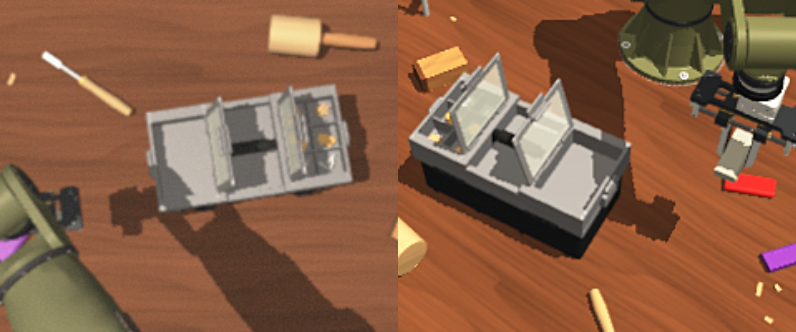

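Both views show the stone held crosswise in the gripper. The lids are unchanged: plain leaning back over the handle, divided near upright.

Call:
jog_arm(
  commands=[
    {"dx": 0.2, "dy": 0.5, "dz": 0, "ax": 0, "ay": 0, "az": 0, "gripper": 0.8},
    {"dx": 0.3, "dy": 0.8, "dz": 0, "ax": 0, "ay": 0, "az": 0, "gripper": 0.8},
    {"dx": 0.3, "dy": 0.9, "dz": 0, "ax": 0, "ay": 0, "az": 0, "gripper": 0.8},
    {"dx": 0.3, "dy": 0.9, "dz": 0, "ax": 0, "ay": 0, "az": 0, "gripper": 0.8},
    {"dx": 0.3, "dy": 0.9, "dz": 0, "ax": 0, "ay": 0, "az": 0, "gripper": 0.8},
    {"dx": 0.3, "dy": 0.9, "dz": 0, "ax": -0.4, "ay": 0, "az": 0, "gripper": 0.8},
    {"dx": 0.3, "dy": 0.9, "dz": 0, "ax": -0.5, "ay": 0, "az": 0, "gripper": 0.8},
    {"dx": 0.1, "dy": 0.4, "dz": 0, "ax": -0.5, "ay": 0, "az": 0, "gripper": 0.8},
    {"dx": 0, "dy": 0, "dz": 0, "ax": -0.2, "ay": 0, "az": 0, "gripper": 0.8},
    {"dx": 0, "dy": 0, "dz": 0, "ax": 0, "ay": 0, "az": 0, "gripper": 0.8},
  ],
)

```text
clock: 7.85
eef_pos: [509.3, 108.7, 267.3]
eef_rot: [2.863, 0.001, 0.147]
wrist_force: [-0.1, -0.6, -1.5]
finger_gap: 39.1
finger_force: 25.0
```

```bash
cat > m.py <<'E'
from h import *
psi=.147;c_,s_=np.cos(psi),np.sin(psi)
def W(x,y,z): return np.array([529.4+c_*x-s_*y,-18.4+s_*x+c_*y,z])
def tilt(deg): return (R.from_rotvec(-np.array([c_,s_,0])*np.radians(deg))*R.from_euler('xyz',[np.pi,0,psi])).as_euler('xyz')
def Mv(P,deg): go(P,tilt(deg)); print('toolbox pos',inv(manip.read_state()['eef_pos']).round(1))
E
python3 - <<'E'
from m import *
c=cams.camera('wrist')
im=c['image'][:,:,::-1].copy()
for q in ((75,181,165),(75,77,165),(-75,77,165),(-75,181,165),(95,190,165),(-95,190,165),(75,181,123),(-75,181,123)):
    u=proj(c,[W(*q)])[0];print(q,u.round(0));cv2.circle(im,tuple(int(x) for x in u),3,(0,0,255),1)
cv2.imwrite('pics/w3.png',cv2.resize(im,None,fx=1.5,fy=1.5))
Mv(W(0,127,150),16)
E
```

```text
(75, 181, 165) [149. 103.]
(75, 77, 165) [285. 102.]
(-75, 77, 165) [281. 272.]
(-75, 181, 165) [164. 288.]
(95, 190, 165) [133.  74.]
(-95, 190, 165) [155. 310.]
(75, 181, 123) [150. 102.]
(-75, 181, 123) [163. 266.]
t 7.9 pos [509.3 108.6 267.5] rot [2.864e+00 1.000e-03 1.470e-01] gap 39.6 F [ 0.1 -0.4 -2.7]
shift/40 [ 0.03 -0.77  2.83] turn/10 [-0.01  0.    0.  ]
toolbox pos [ -1.3 128.6 267.5]
```

View pics/w3.png

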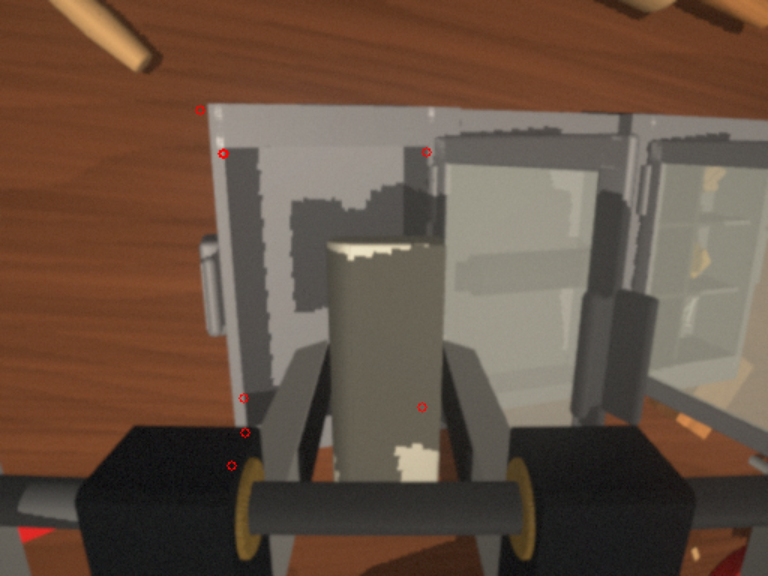

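The red dots for the predicted bay corners at (223,153) and (427,152) agree with the picture to within about 4 mm. The stone (385,340) is firmly held above the bay, and the lid is clear to the right.

Call:
jog_arm(
  commands=[
    {"dx": 0.03, "dy": -0.16, "dz": 0.5, "ax": 0, "ay": 0, "az": 0, "gripper": 0.8},
    {"dx": 0, "dy": -0.2, "dz": 0.7, "ax": 0, "ay": 0, "az": 0, "gripper": 0.8},
    {"dx": 0, "dy": -0.2, "dz": 0.7, "ax": 0, "ay": 0, "az": 0, "gripper": 0.8},
    {"dx": 0, "dy": -0.13, "dz": 0.5, "ax": 0, "ay": 0, "az": 0, "gripper": 0.8},
    {"dx": 0, "dy": -0.06, "dz": 0.2, "ax": 0, "ay": 0, "az": 0, "gripper": 0.8},
    {"dx": 0, "dy": 0, "dz": 0, "ax": 0, "ay": 0, "az": 0, "gripper": 0.8},
  ],
)

```text
clock: 8.65
eef_pos: [510.8, 108.3, 159.6]
eef_rot: [2.863, 0.0, 0.146]
wrist_force: [-0.5, 0.3, -0.9]
finger_gap: 39.5
finger_force: 25.0
```

```bash
python3 - <<'E'
from m import *
Mv(W(0,126.5,140),16)
E
```

```text
t 8.65 pos [510.8 108.3 159.6] rot [2.863 0.    0.146] gap 39.5 F [-0.5  0.3 -0.9]
shift/40 [-0.   -0.1   0.48] turn/10 [-0.    0.   -0.01]
toolbox pos [1.000e-01 1.281e+02 1.596e+02]
```

Call:
jog_arm(
  commands=[
    {"dx": 0, "dy": -0.08, "dz": 0.2, "ax": 0, "ay": 0, "az": 0, "gripper": 0.8},
    {"dx": 0, "dy": -0.03, "dz": 0.1, "ax": 0, "ay": 0, "az": 0, "gripper": 0.8},
    {"dx": 0, "dy": -0.03, "dz": 0.1, "ax": 0, "ay": 0, "az": 0, "gripper": 0.8},
    {"dx": 0, "dy": -0.01, "dz": 0.05, "ax": 0, "ay": 0, "az": 0, "gripper": 0.8},
    {"dx": 0, "dy": 0, "dz": 0, "ax": 0, "ay": 0, "az": 0, "gripper": 0.8},
  ],
)

```text
clock: 9.28
eef_pos: [510.7, 108.9, 140.4]
eef_rot: [2.862, 0.0, 0.145]
wrist_force: [-0.3, 0.2, -2.2]
finger_gap: 39.2
finger_force: 25.0
```

Call:
jog_arm(
  commands=[
    {"dx": 0, "dy": -0.02, "dz": 0.03, "ax": 0, "ay": 0, "az": 0, "gripper": 0.8},
    {"dx": 0, "dy": -0.01, "dz": 0.02, "ax": 0, "ay": 0, "az": 0, "gripper": 0.8},
    {"dx": 0, "dy": 0, "dz": 0, "ax": 0, "ay": 0, "az": 0, "gripper": 0.8},
  ],
)

```text
clock: 9.65
eef_pos: [510.6, 109.6, 138.2]
eef_rot: [2.862, 0.0, 0.146]
wrist_force: [-0.2, -0.3, -2.9]
finger_gap: 39.3
finger_force: 25.0
```

Call:
jog_arm(
  commands=[
    {"dx": 0, "dy": 0, "dz": 0.03, "ax": 0, "ay": 0, "az": 0, "gripper": 0.8},
    {"dx": 0, "dy": 0, "dz": 0.02, "ax": 0, "ay": 0, "az": 0, "gripper": 0.8},
    {"dx": 0, "dy": 0, "dz": 0, "ax": 0, "ay": 0, "az": 0, "gripper": 0.8},
  ],
)

```text
clock: 10.02
eef_pos: [510.8, 109.2, 136.9]
eef_rot: [2.863, -0.001, 0.145]
wrist_force: [-3.1, 1.4, 6.2]
finger_gap: 39.7
finger_force: 26.4
```

Contact with the floor, so I release slowly.

Call:
jog_arm(
  commands=[
    {"dx": 0, "dy": 0, "dz": 0, "ax": 0, "ay": 0, "az": 0, "gripper": 0.8},
    {"dx": 0, "dy": 0, "dz": 0, "ax": 0, "ay": 0, "az": 0, "gripper": 0.57},
    {"dx": 0, "dy": 0, "dz": 0, "ax": 0, "ay": 0, "az": 0, "gripper": 0.54},
    {"dx": 0, "dy": 0, "dz": 0, "ax": 0, "ay": 0, "az": 0, "gripper": 0.51},
    {"dx": 0, "dy": 0, "dz": 0, "ax": 0, "ay": 0, "az": 0, "gripper": 0.48},
    {"dx": 0, "dy": 0, "dz": 0, "ax": 0, "ay": 0, "az": 0, "gripper": 0.45},
    {"dx": 0, "dy": 0, "dz": 0, "ax": 0, "ay": 0, "az": 0, "gripper": 0.45},
  ],
  squeeze=3,
)

```text
clock: 10.9
eef_pos: [511.0, 108.3, 137.2]
eef_rot: [2.861, -0.001, 0.145]
wrist_force: [-3.1, -5.9, 8.8]
finger_gap: 42.2
finger_force: 4.7
```

```bash
python3 - <<'E'
from m import *
Mv(W(0,130,330),16)
c=cams.camera('wrist');s=cams.camera('scene')
a=c['image'];b=cv2.resize(s['image'][110:254,195:387],(512,384),interpolation=cv2.INTER_CUBIC)
cv2.imwrite('pics/p1.png',cv2.resize(np.hstack([a,b]),(800,300))[:,:,::-1])
E
```

```text
t 10.9 pos [511.  108.3 137.2] rot [ 2.861e+00 -1.000e-03  1.450e-01] gap 42.2 F [-3.1 -5.9  8.8]
shift/40 [-0.01  1.29 -4.65] turn/10 [ 0.01 -0.   -0.01]
toolbox pos [  0.4 128.  137.2]
```

View pics/p1.png

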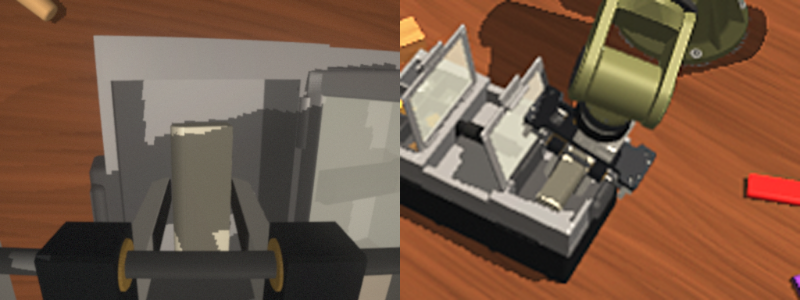

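The stone (200,185, left half) sits in the bay between the fingers, and the lid is clear of the gripper body. It is still lightly pinched, so I open further.

Call:
jog_arm(
  commands=[
    {"dx": 0, "dy": 0, "dz": 0, "ax": 0, "ay": 0, "az": 0, "gripper": 0.45},
    {"dx": 0, "dy": 0, "dz": 0, "ax": 0, "ay": 0, "az": 0, "gripper": 0.4},
    {"dx": 0, "dy": 0, "dz": 0, "ax": 0, "ay": 0, "az": 0, "gripper": 0.4},
    {"dx": 0, "dy": 0, "dz": 0, "ax": 0, "ay": 0, "az": 0, "gripper": 0.4},
  ],
)

```text
clock: 11.5
eef_pos: [511.0, 108.3, 137.2]
eef_rot: [2.861, -0.001, 0.145]
wrist_force: [-1.9, -4.6, 8.2]
finger_gap: 42.0
finger_force: 4.7
```

Call:
jog_arm(
  commands=[
    {"dx": 0, "dy": 0.01, "dz": -0.04, "ax": 0, "ay": 0, "az": 0, "gripper": 0.45},
    {"dx": 0, "dy": 0.01, "dz": -0.03, "ax": 0, "ay": 0, "az": 0, "gripper": 0.45},
    {"dx": 0, "dy": 0, "dz": 0, "ax": 0, "ay": 0, "az": 0, "gripper": 0.45},
    {"dx": 0, "dy": 0, "dz": 0, "ax": 0, "ay": 0, "az": 0, "gripper": 0.45},
  ],
)

```text
clock: 12.0
eef_pos: [510.7, 109.1, 139.1]
eef_rot: [2.862, 0.0, 0.146]
wrist_force: [0.5, -0.2, -0.4]
finger_gap: 51.6
finger_force: 0.0
```

Call:
jog_arm(
  commands=[
    {"dx": 0, "dy": 0.05, "dz": -0.2, "ax": 0, "ay": 0, "az": 0, "gripper": 0.45},
    {"dx": 0, "dy": 0.14, "dz": -0.5, "ax": 0, "ay": 0, "az": 0, "gripper": 0.45},
    {"dx": 0, "dy": 0.26, "dz": -0.95, "ax": 0, "ay": 0, "az": 0, "gripper": 0.45},
    {"dx": 0, "dy": 0.26, "dz": -0.95, "ax": 0, "ay": 0, "az": 0, "gripper": 0.45},
    {"dx": 0, "dy": 0.26, "dz": -0.95, "ax": 0, "ay": 0, "az": 0, "gripper": 0.45},
    {"dx": 0, "dy": 0.26, "dz": -0.95, "ax": 0, "ay": 0, "az": 0, "gripper": 0.6},
    {"dx": 0, "dy": 0.26, "dz": -0.95, "ax": 0, "ay": 0, "az": 0, "gripper": 0.8},
    {"dx": 0, "dy": 0, "dz": 0, "ax": 0, "ay": 0, "az": 0, "gripper": 1},
  ],
  squeeze=20,
)

```text
clock: 13.0
eef_pos: [510.7, 112.0, 368.4]
eef_rot: [2.863, -0.005, 0.146]
wrist_force: [0.2, 1.0, 0.1]
finger_gap: 25.1
finger_force: 0.0
```

```bash
python3 - <<'E'
from m import *
Mv(W(0,20,345),0)
c=cams.camera('wrist')
cv2.imwrite('pics/w4.png',c['image'][:,:,::-1])
im=c['image'].astype(int);print([im[int(v),int(u)].tolist() for u,v in proj(c,[W(0,129,139),W(40,129,139),W(0,160,123)])])
import pickle;pickle.dump(c,open('w4.pkl','wb'))
print(proj(c,[W(x,129+y,139) for x,y in((50,20),(50,-20),(-50,-20),(-50,20))]).round(0).tolist())
E
```

```text
t 13.0 pos [510.7 112.  368.4] rot [ 2.863 -0.005  0.146] gap 25.1 F [0.2 1.  0.1]
shift/40 [-0.01  2.52  1.33] turn/10 [ 1.6  -0.03 -0.01]
toolbox pos [  0.6 131.7 368.4]
[[206, 195, 168], [210, 197, 168], [159, 152, 144]]
[[185.0, 127.0], [221.0, 126.0], [223.0, 210.0], [190.0, 213.0]]
```

View pics/w4.png

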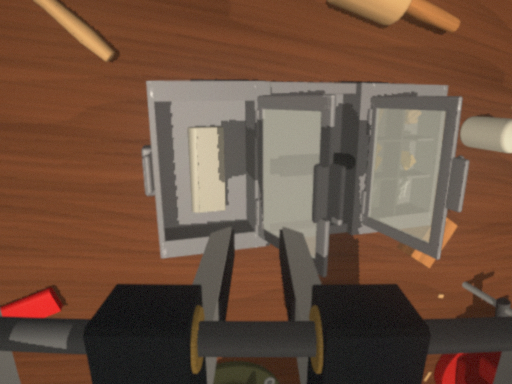

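The stone lies flat and free in the bay at (207,170), matching the predicted flat outline. Both lids are still open. Next I straighten the closed gripper, move it into the gap between the lids, and push the plain lid from its outer side.

Call:
jog_arm(
  commands=[
    {"dx": 0, "dy": 0, "dz": 0, "ax": 0.8, "ay": 0.03, "az": 0, "gripper": 1},
    {"dx": 0, "dy": 0, "dz": 0, "ax": 0.8, "ay": 0, "az": 0, "gripper": 1},
    {"dx": 0, "dy": 0.6, "dz": 0.1, "ax": 0, "ay": 0, "az": 0, "gripper": 1},
    {"dx": 0, "dy": 0.9, "dz": 0.2, "ax": 0, "ay": 0, "az": 0, "gripper": 1},
    {"dx": 0, "dy": 0.9, "dz": 0.2, "ax": 0, "ay": 0, "az": 0, "gripper": 1},
    {"dx": 0, "dy": 0.7, "dz": 0.1, "ax": 0, "ay": 0, "az": 0, "gripper": 1},
    {"dx": 0, "dy": 0, "dz": 0, "ax": 0, "ay": 0, "az": 0, "gripper": 1},
  ],
)

```text
clock: 13.92
eef_pos: [528.2, -12.1, 339.6]
eef_rot: [-3.141, -0.002, 0.144]
wrist_force: [-0.4, 0.4, -0.1]
finger_gap: 0.2
finger_force: 0.0
```

```bash
python3 - <<'E'
from m import *
Mv(W(0,8,262),0)
E
```

```text
t 13.925 pos [528.2 -12.1 339.6] rot [-3.141e+00 -2.000e-03  1.440e-01] gap 0.2 F [-0.4  0.4 -0.1]
shift/40 [ 0.   -0.04  1.94] turn/10 [-0.   -0.01 -0.02]
toolbox pos [-2.000e-01  6.400e+00  3.396e+02]
```

Call:
jog_arm(
  commands=[
    {"dx": 0, "dy": 0, "dz": 0.5, "ax": 0, "ay": 0, "az": 0, "gripper": 1},
    {"dx": 0, "dy": 0, "dz": 0.8, "ax": 0, "ay": 0, "az": 0, "gripper": 1},
    {"dx": 0, "dy": 0, "dz": 0.64, "ax": 0, "ay": 0, "az": 0, "gripper": 1},
    {"dx": 0, "dy": 0, "dz": 0, "ax": 0, "ay": 0, "az": 0, "gripper": 1},
  ],
)

```text
clock: 14.42
eef_pos: [528.1, -9.9, 261.9]
eef_rot: [-3.141, -0.001, 0.147]
wrist_force: [-1.0, -0.0, -0.6]
finger_gap: 0.6
finger_force: 0.0
```

Call:
jog_arm(
  commands=[
    {"dx": 0, "dy": -0.2, "dz": 0, "ax": 0, "ay": 0, "az": 0, "gripper": 1},
    {"dx": 0, "dy": -0.25, "dz": 0, "ax": 0, "ay": 0, "az": 0, "gripper": 1},
    {"dx": 0, "dy": -0.25, "dz": 0, "ax": 0, "ay": 0, "az": 0, "gripper": 1},
    {"dx": 0, "dy": -0.25, "dz": 0, "ax": 0, "ay": 0, "az": 0, "gripper": 1},
    {"dx": 0, "dy": -0.25, "dz": 0, "ax": 0, "ay": 0, "az": 0, "gripper": 1},
  ],
)

```text
clock: 15.05
eef_pos: [521.8, 37.4, 263.7]
eef_rot: [3.142, -0.005, 0.147]
wrist_force: [-0.6, -1.1, -0.0]
finger_gap: 0.4
finger_force: 0.2
```

Call:
jog_arm(
  commands=[
    {"dx": 0, "dy": -0.28, "dz": 0, "ax": 0, "ay": 0, "az": 0, "gripper": 1},
    {"dx": 0, "dy": -0.28, "dz": 0, "ax": 0, "ay": 0, "az": 0, "gripper": 1},
    {"dx": 0, "dy": -0.29, "dz": 0.07, "ax": 0, "ay": 0, "az": 0, "gripper": 1},
    {"dx": 0, "dy": -0.29, "dz": 0.07, "ax": 0, "ay": 0, "az": 0, "gripper": 1},
    {"dx": 0, "dy": -0.28, "dz": 0.14, "ax": 0, "ay": 0, "az": 0, "gripper": 1},
    {"dx": 0, "dy": -0.28, "dz": 0.14, "ax": 0, "ay": 0, "az": 0, "gripper": 1},
    {"dx": 0, "dy": -0.24, "dz": 0.22, "ax": 0, "ay": 0, "az": 0, "gripper": 1},
    {"dx": 0, "dy": -0.24, "dz": 0.22, "ax": 0, "ay": 0, "az": 0, "gripper": 1},
    {"dx": 0, "dy": 0, "dz": 0, "ax": 0, "ay": 0, "az": 0, "gripper": 1},
  ],
)

```text
clock: 16.18
eef_pos: [509.0, 123.5, 228.3]
eef_rot: [-3.142, -0.004, 0.147]
wrist_force: [-0.1, 0.6, 0.3]
finger_gap: 0.3
finger_force: 0.0
```

```bash
python3 - <<'E'
from m import *
Mv(W(0,170,188),0)
E
```

```text
t 16.175 pos [509.  123.5 228.3] rot [-3.142 -0.004  0.147] gap 0.3 F [-0.1  0.6  0.3]
shift/40 [-0.02 -0.67  1.01] turn/10 [-0.   -0.02  0.  ]
toolbox pos [  0.6 143.4 228.3]
```

Call:
jog_arm(
  commands=[
    {"dx": 0, "dy": -0.16, "dz": 0.18, "ax": 0, "ay": 0, "az": 0, "gripper": 1},
    {"dx": 0, "dy": -0.14, "dz": 0.18, "ax": 0, "ay": 0, "az": 0, "gripper": 1},
    {"dx": 0, "dy": -0.14, "dz": 0.2, "ax": 0, "ay": 0, "az": 0, "gripper": 1},
    {"dx": 0, "dy": -0.14, "dz": 0.2, "ax": 0, "ay": 0, "az": 0, "gripper": 1},
    {"dx": 0, "dy": -0.1, "dz": 0.12, "ax": 0, "ay": 0, "az": 0, "gripper": 1},
    {"dx": 0, "dy": 0, "dz": 0, "ax": 0, "ay": 0, "az": 0, "gripper": 1},
  ],
)

```text
clock: 16.92
eef_pos: [505.4, 150.1, 193.6]
eef_rot: [3.142, -0.005, 0.147]
wrist_force: [0.1, -0.5, 0.3]
finger_gap: 0.4
finger_force: 0.0
```

Call:
jog_arm(
  commands=[
    {"dx": 0, "dy": 0, "dz": 0.06, "ax": 0, "ay": 0, "az": 0, "gripper": 1},
    {"dx": 0, "dy": 0, "dz": 0.04, "ax": 0, "ay": 0, "az": 0, "gripper": 1},
    {"dx": 0, "dy": 0, "dz": 0.04, "ax": 0, "ay": 0, "az": 0, "gripper": 1},
    {"dx": 0, "dy": 0, "dz": 0, "ax": 0, "ay": 0, "az": 0, "gripper": 1},
  ],
)

```text
clock: 17.42
eef_pos: [505.6, 149.8, 188.3]
eef_rot: [3.142, -0.005, 0.146]
wrist_force: [0.1, 0.7, -0.8]
finger_gap: 0.3
finger_force: 0.0
```

Call:
jog_arm(
  commands=[
    {"dx": 0, "dy": 0, "dz": 0.05, "ax": 0, "ay": 0, "az": 0, "gripper": 1},
    {"dx": 0, "dy": 0, "dz": 0.04, "ax": 0, "ay": 0, "az": 0, "gripper": 1},
    {"dx": 0, "dy": 0, "dz": 0, "ax": 0, "ay": 0, "az": 0, "gripper": 1},
  ],
)

```text
clock: 17.8
eef_pos: [505.9, 150.0, 186.5]
eef_rot: [-3.141, -0.007, 0.147]
wrist_force: [-5.0, -2.0, 16.8]
finger_gap: 0.5
finger_force: 8.1
```

Call:
jog_arm(
  commands=[
    {"dx": 0, "dy": 0, "dz": 0.04, "ax": 0, "ay": 0, "az": 0, "gripper": 1},
    {"dx": 0, "dy": 0, "dz": 0.04, "ax": 0, "ay": 0, "az": 0, "gripper": 1},
    {"dx": 0, "dy": 0, "dz": 0, "ax": 0, "ay": 0, "az": 0, "gripper": 1},
  ],
)

```text
clock: 18.18
eef_pos: [505.8, 150.2, 182.4]
eef_rot: [-3.141, -0.006, 0.147]
wrist_force: [-3.0, 2.1, 3.9]
finger_gap: 0.6
finger_force: 2.1
```

Call:
jog_arm(
  commands=[
    {"dx": 0, "dy": 0, "dz": 0.04, "ax": 0, "ay": 0, "az": 0, "gripper": 1},
    {"dx": 0, "dy": 0, "dz": 0.04, "ax": 0, "ay": 0, "az": 0, "gripper": 1},
    {"dx": 0, "dy": 0, "dz": 0, "ax": 0, "ay": 0, "az": 0, "gripper": 1},
  ],
)

```text
clock: 18.55
eef_pos: [505.6, 149.9, 178.2]
eef_rot: [3.142, -0.005, 0.147]
wrist_force: [0.0, 0.9, 0.2]
finger_gap: 0.7
finger_force: 0.4
```

Call:
jog_arm(
  commands=[
    {"dx": 0, "dy": 0, "dz": 0.03, "ax": 0, "ay": 0, "az": 0, "gripper": 1},
    {"dx": 0, "dy": 0, "dz": 0.02, "ax": 0, "ay": 0, "az": 0, "gripper": 1},
    {"dx": 0, "dy": 0, "dz": 0, "ax": 0, "ay": 0, "az": 0, "gripper": 1},
  ],
)

```text
clock: 18.92
eef_pos: [505.9, 149.9, 177.9]
eef_rot: [-3.142, -0.007, 0.147]
wrist_force: [-6.2, -2.1, 17.2]
finger_gap: 0.5
finger_force: 8.5
```

The stop is hard at exactly the shut height (178 - 8 = 170 mm), so the plain lid has clicked. Now the divided lid.

Call:
jog_arm(
  commands=[
    {"dx": 0, "dy": 0, "dz": -0.5, "ax": 0, "ay": 0, "az": 0, "gripper": 1},
    {"dx": 0, "dy": 0.2, "dz": -1, "ax": 0, "ay": 0, "az": 0, "gripper": 1},
    {"dx": 0, "dy": 0.8, "dz": -0.6, "ax": 0, "ay": 0, "az": 0, "gripper": 1},
    {"dx": 0, "dy": 1, "dz": 0, "ax": 0, "ay": 0, "az": 0, "gripper": 1},
    {"dx": 0, "dy": 1, "dz": 0, "ax": 0, "ay": 0, "az": 0, "gripper": 1},
    {"dx": 0, "dy": 1, "dz": 0, "ax": 0, "ay": 0, "az": 0, "gripper": 1},
    {"dx": 0, "dy": 0.8, "dz": 0, "ax": 0, "ay": 0, "az": 0, "gripper": 1},
    {"dx": 0, "dy": 0.3, "dz": 0, "ax": 0, "ay": 0, "az": 0, "gripper": 1},
    {"dx": 0, "dy": 0, "dz": 0, "ax": 0, "ay": 0, "az": 0, "gripper": 1},
  ],
)

```text
clock: 20.05
eef_pos: [535.0, -52.0, 260.1]
eef_rot: [-3.141, -0.005, 0.146]
wrist_force: [-0.0, -1.0, 1.2]
finger_gap: 0.5
finger_force: 0.0
```

```bash
python3 - <<'E'
from m import *
Mv(W(0,-55,262),0)
E
```

```text
t 20.05 pos [535.  -52.  260.1] rot [-3.141 -0.005  0.146] gap 0.5 F [-0.  -1.   1.2]
shift/40 [-0.01  0.52 -0.05] turn/10 [-0.   -0.03 -0.01]
toolbox pos [  0.6 -34.1 260.1]
```

Call:
jog_arm(
  commands=[
    {"dx": 0, "dy": 0.26, "dz": 0, "ax": 0, "ay": 0, "az": 0, "gripper": 1},
    {"dx": 0, "dy": 0.26, "dz": 0, "ax": 0, "ay": 0, "az": 0, "gripper": 1},
    {"dx": 0, "dy": 0.28, "dz": 0, "ax": 0, "ay": 0, "az": 0, "gripper": 1},
    {"dx": 0, "dy": 0.28, "dz": 0, "ax": 0, "ay": 0, "az": 0, "gripper": 1},
    {"dx": 0, "dy": 0.29, "dz": 0.05, "ax": 0, "ay": 0, "az": 0, "gripper": 1},
    {"dx": 0, "dy": 0.29, "dz": 0.05, "ax": 0, "ay": 0, "az": 0, "gripper": 1},
    {"dx": 0, "dy": 0.28, "dz": 0.14, "ax": 0, "ay": 0, "az": 0, "gripper": 1},
    {"dx": 0, "dy": 0.28, "dz": 0.14, "ax": 0, "ay": 0, "az": 0, "gripper": 1},
    {"dx": 0, "dy": 0.24, "dz": 0.22, "ax": 0, "ay": 0, "az": 0, "gripper": 1},
    {"dx": 0, "dy": 0.24, "dz": 0.22, "ax": 0, "ay": 0, "az": 0, "gripper": 1},
  ],
)

```text
clock: 21.3
eef_pos: [551.0, -159.4, 226.8]
eef_rot: [-3.141, -0.005, 0.147]
wrist_force: [-0.8, 0.4, 1.3]
finger_gap: 0.3
finger_force: 0.1
```

Call:
jog_arm(
  commands=[
    {"dx": 0, "dy": 0.16, "dz": 0.18, "ax": 0, "ay": 0, "az": 0, "gripper": 1},
    {"dx": 0, "dy": 0.14, "dz": 0.18, "ax": 0, "ay": 0, "az": 0, "gripper": 1},
    {"dx": 0, "dy": 0.14, "dz": 0.2, "ax": 0, "ay": 0, "az": 0, "gripper": 1},
    {"dx": 0, "dy": 0.14, "dz": 0.2, "ax": 0, "ay": 0, "az": 0, "gripper": 1},
    {"dx": 0, "dy": 0.1, "dz": 0.12, "ax": 0, "ay": 0, "az": 0, "gripper": 1},
    {"dx": 0, "dy": 0, "dz": 0, "ax": 0, "ay": 0, "az": 0, "gripper": 1},
  ],
)

```text
clock: 22.05
eef_pos: [555.0, -185.9, 192.0]
eef_rot: [-3.141, -0.005, 0.146]
wrist_force: [0.8, 0.5, 0.1]
finger_gap: 0.2
finger_force: 0.0
```

```bash
python3 - <<'E'
from m import *
Mv(W(0,-172,187),0)
E
```

```text
t 22.05 pos [ 555.  -185.9  192. ] rot [-3.141 -0.005  0.146] gap 0.2 F [0.8 0.5 0.1]
shift/40 [-0.02  0.06  0.12] turn/10 [-0.   -0.03 -0.  ]
toolbox pos [   0.8 -169.4  192. ]
```

Call:
jog_arm(
  commands=[
    {"dx": 0, "dy": 0.03, "dz": 0.05, "ax": 0, "ay": 0, "az": 0, "gripper": 1},
    {"dx": 0, "dy": 0, "dz": 0.05, "ax": 0, "ay": 0, "az": 0, "gripper": 1},
    {"dx": 0, "dy": 0, "dz": 0.04, "ax": 0, "ay": 0, "az": 0, "gripper": 1},
    {"dx": 0, "dy": 0, "dz": 0, "ax": 0, "ay": 0, "az": 0, "gripper": 1},
  ],
)

```text
clock: 22.55
eef_pos: [555.4, -186.8, 187.3]
eef_rot: [3.141, -0.006, 0.147]
wrist_force: [-0.5, 1.1, 4.3]
finger_gap: 0.5
finger_force: 2.0
```

Call:
jog_arm(
  commands=[
    {"dx": 0, "dy": 0, "dz": 0.04, "ax": 0, "ay": 0, "az": 0, "gripper": 1},
    {"dx": 0, "dy": 0, "dz": 0.04, "ax": 0, "ay": 0, "az": 0, "gripper": 1},
    {"dx": 0, "dy": 0, "dz": 0.04, "ax": 0, "ay": 0, "az": 0, "gripper": 1},
    {"dx": 0, "dy": 0, "dz": 0, "ax": 0, "ay": 0, "az": 0, "gripper": 1},
  ],
)

```text
clock: 23.05
eef_pos: [555.6, -187.1, 183.2]
eef_rot: [3.14, -0.007, 0.147]
wrist_force: [-2.0, 0.0, 6.0]
finger_gap: 0.1
finger_force: 2.9
```

Call:
jog_arm(
  commands=[
    {"dx": 0, "dy": 0, "dz": 0.04, "ax": 0, "ay": 0, "az": 0, "gripper": 1},
    {"dx": 0, "dy": 0, "dz": 0.04, "ax": 0, "ay": 0, "az": 0, "gripper": 1},
    {"dx": 0, "dy": 0, "dz": 0, "ax": 0, "ay": 0, "az": 0, "gripper": 1},
  ],
)

```text
clock: 23.42
eef_pos: [555.2, -186.6, 178.3]
eef_rot: [-3.141, -0.005, 0.147]
wrist_force: [-0.3, 0.3, 1.3]
finger_gap: 0.3
finger_force: 0.0
```

Call:
jog_arm(
  commands=[
    {"dx": 0, "dy": 0, "dz": 0.03, "ax": 0, "ay": 0, "az": 0, "gripper": 1},
    {"dx": 0, "dy": 0, "dz": 0.03, "ax": 0, "ay": 0, "az": 0, "gripper": 1},
    {"dx": 0, "dy": 0, "dz": 0, "ax": 0, "ay": 0, "az": 0, "gripper": 1},
  ],
)

```text
clock: 23.8
eef_pos: [555.6, -186.7, 178.0]
eef_rot: [3.141, -0.006, 0.147]
wrist_force: [-5.6, 4.0, 14.9]
finger_gap: 0.6
finger_force: 7.5
```

Call:
jog_arm(
  commands=[
    {"dx": 0, "dy": 0, "dz": -0.4, "ax": 0, "ay": 0, "az": 0, "gripper": 1},
    {"dx": 0, "dy": 0, "dz": -0.9, "ax": 0, "ay": 0, "az": 0, "gripper": 1},
    {"dx": 0, "dy": 0, "dz": -1, "ax": 0, "ay": 0, "az": 0, "gripper": 1},
    {"dx": 0, "dy": 0, "dz": -1, "ax": 0, "ay": 0, "az": 0, "gripper": 1},
    {"dx": 0, "dy": -1, "dz": -0.5, "ax": 0, "ay": 0, "az": 0, "gripper": 1},
    {"dx": -0.5, "dy": -1, "dz": 0, "ax": 0, "ay": 0, "az": 0, "gripper": 1},
    {"dx": -1, "dy": -1, "dz": 0, "ax": 0, "ay": 0, "az": 0, "gripper": 1},
    {"dx": -1, "dy": -1, "dz": 0, "ax": 0, "ay": 0, "az": 0, "gripper": 1},
    {"dx": -1, "dy": -0.5, "dz": 0, "ax": 0, "ay": 0, "az": 0, "gripper": 1},
    {"dx": 0, "dy": 0, "dz": 0, "ax": 0, "ay": 0, "az": 0, "gripper": 1},
  ],
)

```text
clock: 25.05
eef_pos: [388.3, -28.5, 329.0]
eef_rot: [3.141, -0.008, 0.148]
wrist_force: [0.3, -0.1, 0.3]
finger_gap: 0.3
finger_force: 0.0
```

```bash
python3 - <<'E'
from m import *
import pickle
# lid edge check: find the lid's outer side-edge pixels near prediction for shut vs 0.08 rad, wrist view; also stone & bystanders by image difference
c=cams.camera('scene');D=pickle.load(open('d0.pkl','rb'))['scene']
d=np.abs(c['image'].astype(int)-D['image']).max(2)
for n,(x0,y0,x1,y1) in dict(mallet=(125,195,190,260),glue=(120,125,152,172),offcut=(170,115,210,146),gouge=(272,258,318,340)).items(): print(n,'changed frac',(d[y0:y1,x0:x1]>60).mean().round(3))
# tab outer edge: profile along lid normal for y=+-201 (tab end), compare contrast along z
g=cv2.cvtColor(c['image'],cv2.COLOR_RGB2GRAY).astype(float)
for sgn in(1,-1):
    for th in(0,.04,.08,.12):
        P=[W(x,sgn*(70+117*np.cos(th)),167.5+117*np.sin(th)+2.5) for x in np.linspace(-75,75,40)]
        u=proj(c,P).astype(np.float32);up=u+[0,-1.5];dn=u+[0,1.5]
        f=lambda q:cv2.remap(g.astype(np.float32),q[None].astype(np.float32),None,1)[0]
        print(sgn,th,np.abs(f(up)-f(dn)).mean().round(1))
print(manip.read_state()['wrist_force'])
E
```

```text
mallet changed frac 0.124
glue changed frac 0.0
offcut changed frac 0.177
gouge changed frac 0.025
1 0 50.0
1 0.04 33.3
1 0.08 15.7
1 0.12 10.2
-1 0 65.7
-1 0.04 25.2
-1 0.08 33.5
-1 0.12 37.6
[ 0.92508686  0.63018462 -0.62116413]
```

```bash
python3 -c "
from cell import job
print(job.sign_off())"
```

```text
the job is handed in; nothing more can be done
None
```

The slipstone lies flat in the undivided bay, both lids were pressed past their catches to the shut height, and the job is handed in at about 25 s; no verdict was returned.

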